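Close the quick clamp over a mounted specimen

TASK

Secure the mounted specimen in its clamp for the microscope: with the outside of a finger, swing the clamp strap over the specimen until it is fully home against its stop pin, and only then push the cam lever all the way down. Nothing is to be gripped or lifted: do not touch the specimen itself, and leave everything else on the bench where it stands.

Things in the scene. Friction and masses are not known exactly. Their poses are not given: they have to be found in the camera images.
- fixture: specimen clamp, fixed to the bench: dark steel base plate 100 (x) x 220 (y) x 20 mm high. Origin: centre of its underside, z up. The strap's pivot post stands at y +85 mm, the cam lever's stud at y -85 mm; the strap swings in from the -x side (roughly the robot's). Brass ring in the middle, 42 mm over all, top 30 mm above the bench. Stop pin at x +24.5, y -52, 12 mm dia, top 54 mm above the bench
- strap (a joint): strap angle about its upright pivot, rad: 0 = fully home, over the specimen, against the stop pin (hard stop); grows as the free end swings out to the clamp's -x side: at angle q the strap points from the pivot along (-sin q, -cos q) in the clamp's x, y. Starts at 0.9 to 1.55, other hard stop 1.75. Light friction, about 0.07 N m (under 1 N at the window); stays where it is left
- strap_pivot (a point): point on the strap's upright pivot axis, 50 mm above the bench. The strap is a flat aluminium bar 36 mm wide, 10 mm thick (45 to 55 mm above the bench), reaching 192 mm from this axis, with a round 22 mm window 85 mm out (over the specimen when home) and a notch 170 mm out that takes the stud. The dark pivot screw's head reaches 61 mm above the bench
- strap_edge (a point): point on the strap's trailing long edge, 110 mm along the strap from the pivot axis and 18 mm off its centre line, 50 mm above the bench: where a finger pushes to swing it home. Moves with the strap; its axes are the strap's: y points back to the pivot, x is the direction in which to push
- lever (a joint): angle of the cam lever in rad: 0 = raised, sloping up and outwards (to the clamp's -y) at 60 degrees above level; grows as the lever is pushed down; 1.047 = fully down, level, pointing along the clamp's -y, at its hard stop. It starts between 0 and 0.2, stays where it is left, and needs about 0.28 N m (4 N at the pad)
- lever_hinge (a point): point on the cam lever's level hinge axis (the axis is parallel to the clamp's x), on top of the stud, 72 mm above the bench; the steel cheeks beside it reach 81 mm and are 27 mm wide over all
- lever_pad (a point): middle of the upper face of the lever's black hand pad, 72 mm from the hinge along the lever and 5 mm above its centre line: where to push. The pad is 22 mm wide, 45 mm long, 10 mm thick, and the lever ends 95 mm from the hinge; when down its upper face is 77 mm above the bench
- specimen: loose black resin cylinder, 30 mm dia, 22 mm high, about 30 g, standing in the brass ring with 1.7 mm play around; origin at the centre of its underside, 20 mm above the bench; its top is at 42 mm, 3 mm below the strap. Not to be touched
- nest (a point): centre of the brass ring on the top of the base plate, 20 mm above the bench: where the specimen stands
- spare_mount: loose bystander: a second cylindrical black specimen mount like the one in the clamp (30 mm dia, 22 mm high), standing on the bench behind the clamp; origin at the centre of its underside
- objective: loose bystander: steel microscope objective standing upright, 24 mm dia, 42 mm high; origin at the centre of its underside
- eyepiece: loose bystander: black microscope eyepiece standing upright, 34 mm dia, 50 mm high; origin at the centre of its underside
- oil_bottle: loose bystander: small amber bottle, 28 mm dia, 62 mm high; origin at the centre of its underside
- slide_box: loose bystander: closed slide box 87 x 102 x 34 mm high; origin at the centre of its underside
- lens_cap: loose bystander: flat black cap 72 mm dia, 26 mm high; origin at the centre of its underside
- dish: loose bystander: shallow glass dish 90 mm dia, 18 mm high; origin at the centre of its underside

How it is judged:
On the way, in this order (a step that is already met when the one before it is completed fails the run):
1. the strap is swung home over the specimen while the lever is still up (value of joint strap below 0.05 rad and value of joint lever below 0.35 rad), for 0.2 s.
2. the cam lever is pushed fully down with the strap home (value of joint lever above 0.95 rad and value of joint strap below 0.05 rad), for 0.2 s.
At the end, for the whole second after the job is handed in: The strap is home (joint under 0.05 rad) and at rest, the lever is fully down (joint over 0.95 rad of 1.047), and the specimen still stands upright in its ring, within 5 mm of the centre (all of step 2 and horizontal distance between specimen and nest below 0.005 m and angle between specimen's own z axis and vertical below 0.12 rad and distance between specimen and nest below 0.007 m and velocity of joint strap between -0.05 and 0.05 rad/s); the robot touches nothing.
It fails at once if the lever is pushed down (past 0.4 rad) before the strap is home (more than 0.08 rad open) (value of joint lever above 0.4 rad and value of joint strap above 0.08 rad).
It fails at once if the robot touches the specimen (more than 1 N) (contact force between any of the fingers, the arm and specimen above 1 N).
It fails at once if the specimen is lifted more than 8 mm (height (world z) of specimen above 0.028 m).
It fails at once if a bystander is shifted or lifted more than 15 mm (distance of any of spare_mount, objective, eyepiece, oil_bottle, slide_box, lens_cap, dish from where it was at the start of the episode above 0.015 m).
It also fails if it takes over 48 s, if anything falls off the work surface, if the arm or the gripper's body presses on something with over 40 N, if the wrist force passes 120 N, or if a joint passes its speed limit or range.

ROBOT

A 6-joint arm with a two-finger parallel gripper is mounted at the origin on the work surface. World frame = base frame: x ahead of the robot, y to its left, z up, the work surface at z = 0. Lengths are in m, angles in rad, forces in N, time in s.
With the tool pointing down it reaches from about 0.4 to 0.825 m from the base axis. Payload 7 kg.
Tool frame: the origin (TCP) lies at the very end of the fingers, on their centre line; the grasp point (between the pads) lies 19 mm behind it; y points along the fingers, z is the direction in which the jaws open and shut, and the axes are right-handed (so a half turn about y gives the same grasp; the last joint's range is limited). The gripper opens to 88 mm and grips with 3 to 60 N. Pads are 19 mm wide; open, the fingers measure 130 mm over their backs; the gripper's body (78 mm by 193 mm) begins 47 mm behind the grasp point.
Start: joints at [1.622, 0.359, 0.012, 0, -1.224, -0.288], TCP at [0.158, 0.656, 0.197] pointing down, gripper open.
Joint ranges: [-3.07, 3.07], [-1.43, 2.12], [-1.02, 1.25], [-3.03, 1.67], [-3.05, -0], [-3.03, 3.03]. Speed limits (rad/s): [2.39, 2.39, 3.01, 3.14, 3.14, 3.14].

INTERFACE

Orientations are given as a 3x3 rotation matrix whose columns are the frame's x, y, z axes.
In Python, from bench import bot gives the robot as it stands. The module is installed in compiled form; this text tells all that it offers.
- The arm moves only by the tool drive_tool, never from a script. Its arguments are lists of equal length, an entry for each row: "rot": the turn, a rotation vector about the world's x, y, z in rad, a list of three; "xyz": the shift along the world's x, y, z in cm, a list of three; "claw": the opening, from 0 (shut) to 1 (fully open). In form: {"rot": [[ax, ay, az], ...], "xyz": [[tx, ty, tz], ...], "claw": [claw, ...]}. A call has 1 to 5 rows; each row shifts and turns the commanded pose from where the row before left it; what a row does not reach is not made up. A row lasts 1/10 s, in which the tool goes at most 50 mm and 8.59 degrees, less where a joint would pass 70% of its speed; a pose out of reach is approached as far as the arm can. A call is refused whole if a number of a shift passes 5 or a number of a turn 0.15, either way. A call with a gripper value outside its range is refused whole. The fingers move at their own pace and stop on an object; the grip force is fixed at half the most. Time passes only in rows, so rows that do not move let the fingers close. It gives the time, the measured TCP pose, the force and the opening at its end, in the units of the state.
- bot.read_state(): the state, without advancing time (a new reading comes with each control period).
- bot.camera(name): name is "side" or "top" or "wrist"; returns a dict with "color" (420x560x3 uint8, red, green, blue), "mtx" (3x3 intrinsics, pixels), "world_from_camera" (4x4, takes a point from camera to world coordinates). Camera axes: x right, y down, z forward; pixel columns grow to the right and rows downward; lengths in m; the calibration is good to about 2 mm. A picture is of the moment at which its call begins. There is no depth.
- bot.sign_off(): hands the job in, once; it reports no verdict.
The state is a dict: "time_s": time; "joints": joint angles; "dq": joint speeds; "joint_torque": joint torques, N m; "eef_pos": TCP position; "tool_rot": TCP orientation; "force": force on the tool from outside, world axes, zero at the start; "ft_torque": the same for the moment, N m; "opening": finger opening in m.
Only numpy, scipy, OpenCV 4.12 (cv2) and the standard library are available. Lean on these libraries where they do the work, as an engineer would, in place of code of your own. Each camera call takes 0.05 s, during which the arm holds its last target.

## Working session

There is one attempt and no reset: what is moved stays moved. The work goes in short steps, Python scripts to look and compute and a tool call to move; the robot and the scene stay as the last step left them, time stands still between calls to the robot, and variables do not carry over. Pictures are saved under pics/ and viewed, and the job is handed in when it is done.

Besides the shell and the picture viewer there is one more tool, called after "Emit:" in YAML: its name, and indented under it one key for each argument. drive_tool: Moves the arm, as the interface text tells. Its arguments: {"type":"object","properties":{"rot":{"type":"array"},"xyz":{"type":"array"},"claw":{"type":"array"}},"required":["rot","xyz","claw"]}

```bash
mkdir -p pics; python3 - <<'E'
from bench import bot
import cv2,pickle
s=bot.read_state();print(s)
d={}
for n in("side","top","wrist"):
    c=bot.camera(n);d[n]=c
    cv2.imwrite(f"pics/{n}0.png",c["color"][:,:,::-1])
    print(n,c["mtx"].tolist(),c["world_from_camera"].round(4).tolist())
pickle.dump(d,open("c0.pkl","wb"))
E
```

```text
{'time_s': 0.0, 'joints': array([ 1.62208069e+00,  3.59390507e-01,  1.10716714e-02, -3.51794631e-04,
       -1.22409426e+00, -2.88110979e-01]), 'dq': array([ 0.00124674,  0.00010321,  0.00150311, -0.00111612,  0.00123584,
        0.00119763]), 'joint_torque': array([ 1.17076328e-03, -5.82722104e+01,  2.93057531e+01,  6.99724495e+00,
        7.05740356e-03, -1.55809826e-04]), 'eef_pos': array([0.15826404, 0.65563812, 0.19632566]), 'tool_rot': array([[-9.72059307e-01, -2.47549846e-04, -2.34735260e-01],
       [ 2.34735347e-01, -1.63158093e-03, -9.72057948e-01],
       [-1.42356778e-04, -9.99998638e-01,  1.64410213e-03]]), 'force': array([-0.27867667, -0.48949727,  0.99615874]), 'ft_torque': array([ 0.04897093, -0.01602599,  0.05292262]), 'opening': 0.08766866726647138}
side [[384.7571896820774, 0.0, 280.8475112392831], [0.0, 384.7571896820774, 205.0073902363082], [0.0, 0.0, 1.0]] [[0.9955, -0.065, 0.0694, 0.4916], [-0.0943, -0.5836, 0.8066, -0.775], [-0.0119, -0.8094, -0.5871, 0.6703], [0.0, 0.0, 0.0, 1.0]]
top [[380.6573518231924, 0.0, 282.9251814662994], [0.0, 380.6573518231924, 204.26544248970706], [0.0, 0.0, 1.0]] [[-0.0113, -0.9939, 0.1094, 0.4277], [-0.9999, 0.0106, -0.0076, 0.0081], [0.0064, -0.1095, -0.994, 1.174], [0.0, 0.0, 0.0, 1.0]]
wrist [[297.7470283771747, 0.0, 279.0036245618816], [0.0, 297.7470283771747, 206.2745912685176], [0.0, 0.0, 1.0]] [[-0.235, -0.9351, -0.2652, 0.2297], [-0.972, 0.2263, 0.0632, 0.6388], [0.0009, 0.2727, -0.9621, 0.3841], [0.0, 0.0, 0.0, 1.0]]
```

View pics/side0.png

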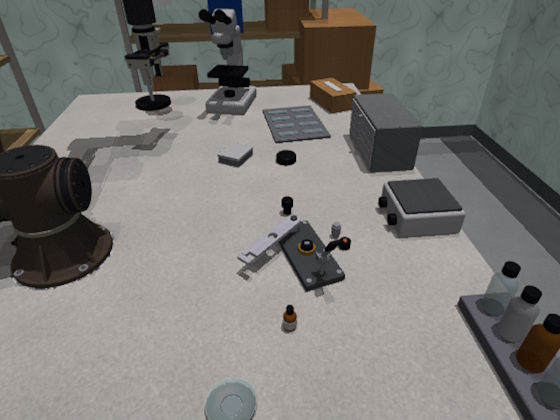

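View pics/top0.png

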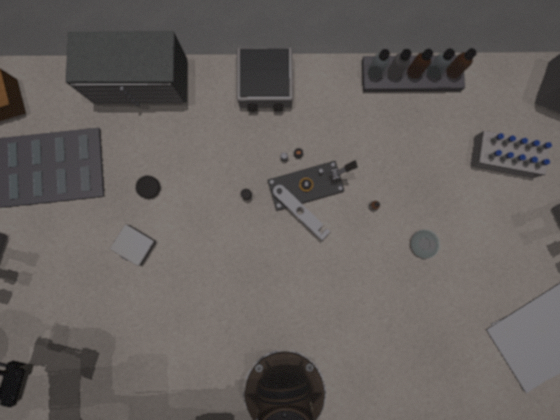

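View pics/wrist0.png

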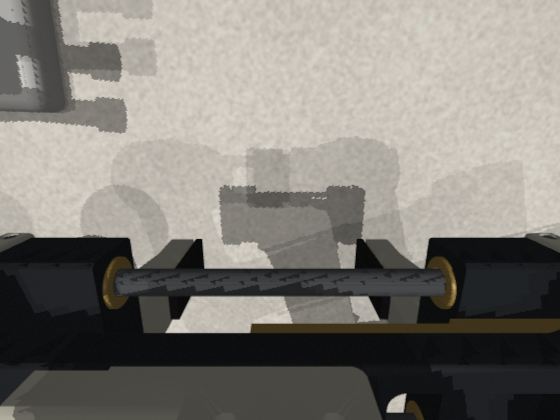

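The top view shows the clamp around pixel (307,186), with the strap running from its pivot at (279,190) to (323,236) and the lever at (345,170). I'll enlarge both views.

```bash
python3 - <<'E'
import cv2
a=cv2.imread("pics/top0.png")[130:250,225:385];cv2.imwrite("pics/top0c.png",cv2.resize(a,None,fx=5,fy=5,interpolation=cv2.INTER_CUBIC))
a=cv2.imread("pics/side0.png")[185:305,220:380];cv2.imwrite("pics/side0c.png",cv2.resize(a,None,fx=5,fy=5,interpolation=cv2.INTER_CUBIC))
E
```

```text
(no output)
```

View pics/top0c.png

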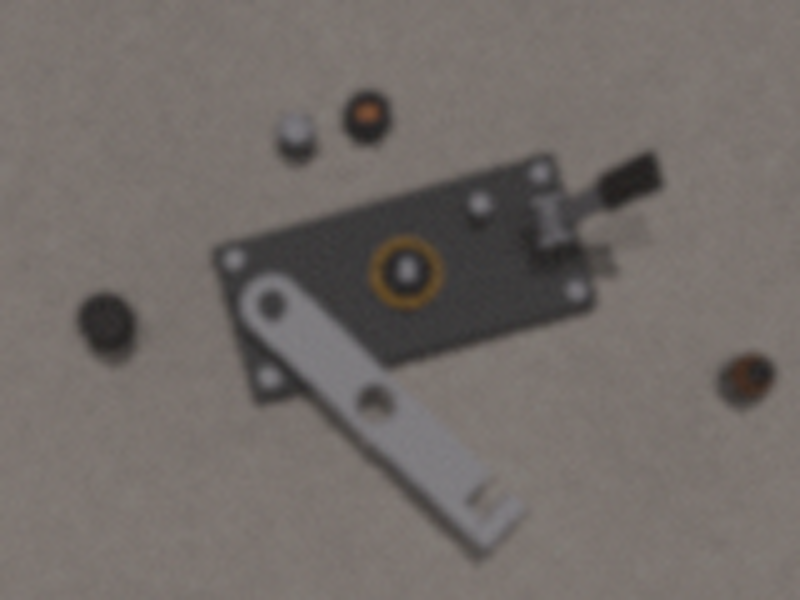

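View pics/side0c.png

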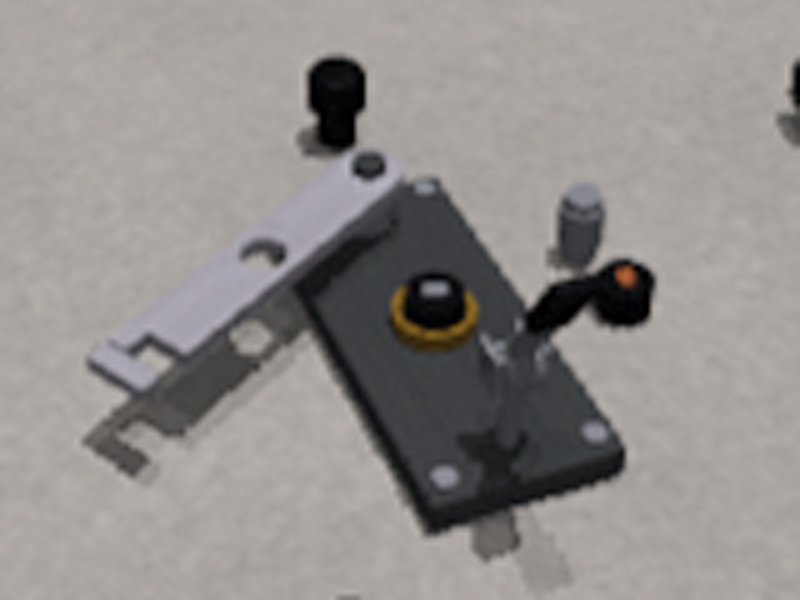

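```bash
cat > h.py <<'E'
import numpy as np,pickle
def ray(c,u,v):
    T=c["world_from_camera"];d=T[:3,:3]@np.linalg.solve(c["mtx"],[u,v,1.]);return T[:3,3],d
def atz(c,u,v,z):
    o,d=ray(c,u,v);return o+d*(z-o[2])/d[2]
def tri(L):
    A=0;b=0
    for c,u,v in L:
        o,d=ray(c,u,v);d=d/np.linalg.norm(d);P=np.eye(3)-np.outer(d,d);A=A+P;b=b+P@o
    return np.linalg.solve(A,b)
E
python3 - <<'E'
from h import *
d=pickle.load(open("c0.pkl","rb"));t,s=d["top"],d["side"]
T=lambda u,v:(t,225+(u+.5)/5-.5,130+(v+.5)/5-.5)
S=lambda u,v:(s,220+(u+.5)/5-.5,185+(v+.5)/5-.5)
np.set_printoptions(precision=4,suppress=True)
for n,a,b,z in [("pivot",(272,304),(369,162),.061),("spectop",(407,270),(434,290),.042),("window",(376,402),(264,252),.055),
 ("tipcorner_far",(482,558),(92,358),.055),("tipcorner_near",(522,512),(147,388),.055),("boltNE",(540,173),(595,432),.02),("boltNW",(234,260),(425,187),.02),("boltSE",(577,291),(445,476),.02),
 ("objective",(297,130),(583,193),.042),("spare/oil",(367,112),(625,275),.022)]:
    print(n,tri([T(*a),S(*b)]),atz(*T(*a),z),atz(*S(*b),z))
print("boltSW",atz(*T(269,377),.02))
print("eyep",atz(*T(106,320),.04),"stop pin top",atz(*T(480,202),.054),"pad",atz(*T(630,178),.125),"hinge",atz(*T(555,215),.078),"bottle",atz(*T(755,372),.062),"side bottle",)
E
```

```text
pivot [0.5917 0.0107 0.0574] [0.5915 0.0107 0.061 ] [0.5909 0.006  0.061 ]
spectop [ 0.6143 -0.071   0.0387] [ 0.6141 -0.0708  0.042 ] [ 0.6133 -0.0748  0.042 ]
window [ 0.5327 -0.0503  0.0532] [ 0.5332 -0.0502  0.055 ] [ 0.5318 -0.0525  0.055 ]
tipcorner_far [ 0.4438 -0.1113  0.0477] [ 0.4408 -0.1108  0.055 ] [ 0.4471 -0.1189  0.055 ]
tipcorner_near [ 0.4697 -0.1355  0.0493] [ 0.4674 -0.1349  0.055 ] [ 0.4719 -0.1412  0.055 ]
boltNE [ 0.6775 -0.1557  0.0194] [ 0.6775 -0.1556  0.02  ] [ 0.6772 -0.1563  0.02  ]
boltNW [0.6251 0.0338 0.0195] [0.625  0.0338 0.02  ] [0.6251 0.0332 0.02  ]
boltSE [ 0.6037 -0.1764  0.0203] [ 0.6036 -0.1764  0.02  ] [ 0.6038 -0.1762  0.02  ]
objective [ 0.7018 -0.0056  0.0399] [ 0.7008 -0.0056  0.042 ] [ 0.7016 -0.0081  0.042 ]
spare/oil [ 0.7166 -0.0493  0.02  ] [ 0.7165 -0.0492  0.022 ] [ 0.7155 -0.0516  0.022 ]
boltSW [0.5525 0.013  0.02  ]
eyep [0.5859 0.1105 0.04  ] stop pin top [ 0.6528 -0.1144  0.054 ] pad [ 0.6514 -0.1912  0.125 ] hinge [ 0.6398 -0.1555  0.078 ] bottle [ 0.5479 -0.2733  0.062 ] side bottle
```

```bash
python3 - <<'E'
import numpy as np
n=20
a=np.radians(np.linspace(76.4,-2.8,n+1));r=np.linspace(.675,.477,n+1)
p=np.c_[r*np.cos(a),r*np.sin(a)]*100
print(np.diff(p,axis=0).round(1).tolist())
E
```

```text
[[4.2, -2.2], [4.0, -2.5], [3.7, -2.7], [3.5, -2.9], [3.2, -3.1], [2.9, -3.3], [2.6, -3.4], [2.3, -3.6], [2.0, -3.7], [1.7, -3.7], [1.4, -3.8], [1.1, -3.8], [0.8, -3.8], [0.5, -3.8], [0.3, -3.8], [-0.0, -3.7], [-0.3, -3.7], [-0.6, -3.6], [-0.8, -3.4], [-1.0, -3.3]]
```

Emit:
drive_tool:
  rot:
    - [0,0,-0.105]
    - [0,0,-0.105]
    - [0,0,-0.105]
    - [0,0,-0.105]
    - [0,0,-0.105]
  xyz:
    - [4.2,-2.2,0]
    - [4.0,-2.5,0]
    - [3.7,-2.7,0]
    - [3.5,-2.9,0]
    - [3.2,-3.1,0]
  claw: [0,0,0,0,0]

```text
time_s: 0.65
eef_pos: [0.3457, 0.5208, 0.1969]
tool_rot: [[-0.721, -0.0, -0.693], [0.693, -0.001, -0.721], [-0.0, -1.0, 0.001]]
force: [0.4, 0.9, 0.4]
opening: 0.053
```

Emit:
drive_tool:
  rot:
    - [0,0,-0.105]
    - [0,0,-0.105]
    - [0,0,-0.105]
    - [0,0,-0.105]
    - [0,0,-0.105]
  xyz:
    - [2.9,-3.3,0]
    - [2.6,-3.4,0]
    - [2.3,-3.6,0]
    - [2.0,-3.7,0]
    - [1.7,-3.7,0]
  claw: [0,0,0,0,0]

```text
time_s: 1.15
eef_pos: [0.46, 0.3434, 0.197]
tool_rot: [[-0.276, -0.0, -0.961], [0.961, -0.0, -0.276], [-0.0, -1.0, 0.0]]
force: [0.2, 0.3, 0.7]
opening: 0.0135
```

Emit:
drive_tool:
  rot:
    - [0,0,-0.105]
    - [0,0,-0.105]
    - [0,0,-0.105]
    - [0,0,-0.105]
    - [0,0,-0.105]
  xyz:
    - [1.4,-3.8,0]
    - [1.1,-3.8,0]
    - [0.8,-3.8,0]
    - [0.5,-3.8,0]
    - [0.3,-3.8,0]
  claw: [0,0,0,0,0]

```text
time_s: 1.65
eef_pos: [0.5003, 0.1535, 0.1971]
tool_rot: [[0.243, -0.0, -0.97], [0.97, -0.0, 0.243], [-0.0, -1.0, 0.0]]
force: [0.2, -0.6, -1.0]
opening: 0.0003
```

Emit:
drive_tool:
  rot:
    - [0,0,-0.105]
    - [0,0,-0.105]
    - [0,0,-0.105]
    - [0,0,-0.105]
    - [0,0,0]
  xyz:
    - [0,-3.7,0]
    - [-0.3,-3.7,0]
    - [-0.6,-3.6,0]
    - [-1.0,-3.4,0]
    - [0,0,0]
  claw: [0,0,0,0,0]

```text
time_s: 2.15
eef_pos: [0.4797, 0.0082, 0.1972]
tool_rot: [[0.619, -0.001, -0.785], [0.785, -0.0, 0.619], [-0.001, -1.0, 0.0]]
force: [0.5, 0.6, 0.1]
opening: 0.0006
```

Emit:
drive_tool:
  rot:
    - [0,0,-0.1]
    - [0,0,0]
    - [0,0,0]
  xyz:
    - [-0.5,-3.0,-3]
    - [0,0,-3]
    - [0,0,0]
  claw: [0,0,0]

```text
time_s: 2.45
eef_pos: [0.4736, -0.0198, 0.1341]
tool_rot: [[0.69, -0.006, -0.723], [0.723, -0.001, 0.69], [-0.005, -1.0, 0.004]]
force: [-1.0, 1.0, -0.2]
opening: 0.0001
```

```bash
cat > look.py <<'E'
import sys,cv2,pickle
from bench import bot
tag=sys.argv[1];d={}
for n in sys.argv[2:]:
    c=bot.camera(n);d[n]=c;im=c["color"][:,:,::-1]
    if n=="side": im=cv2.resize(im[165:305,200:380],None,fx=4,fy=4,interpolation=cv2.INTER_CUBIC)
    if n=="top": im=cv2.resize(im[120:260,215:395],None,fx=4,fy=4,interpolation=cv2.INTER_CUBIC)
    cv2.imwrite(f"pics/{n}{tag}.png",im)
pickle.dump(d,open(f"c{tag}.pkl","wb"))
s=bot.read_state();print(s["time_s"],s["eef_pos"].round(4),s["force"].round(2),s["joints"].round(2))
E
python3 look.py 1 side wrist top
```

```text
2.6 [ 0.4773 -0.0184  0.1384] [ 0.4   0.43 -0.36] [ 0.38  0.08 -0.5   0.   -0.99 -1.14]
```

View pics/side1.png

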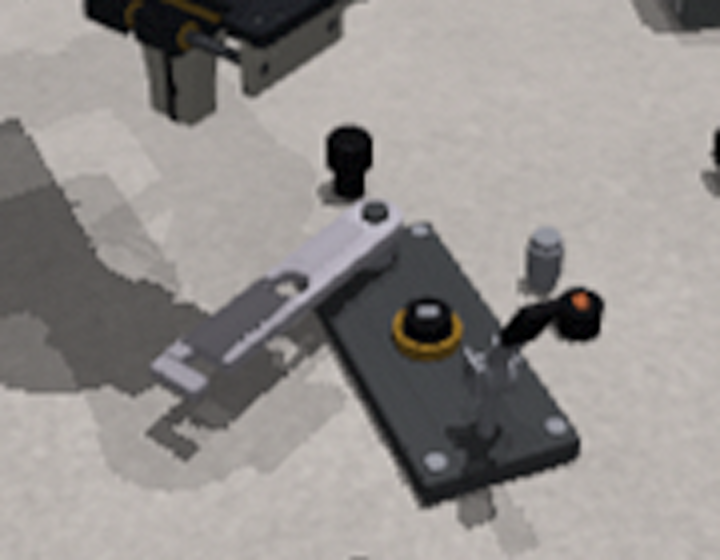

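View pics/wrist1.png

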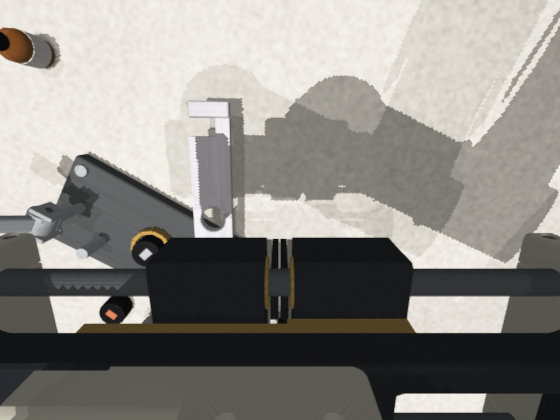

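The side view shows the closed fingers at crop pixel (185,90), on the trailing side of the strap and clear of it. I'll descend there.

Emit:
drive_tool:
  rot:
    - [0,0,0]
    - [0,0,0]
    - [0,0,0]
    - [0,0,0]
    - [0,0,0]
  xyz:
    - [-0.3,-0.6,-3]
    - [0,0,-3]
    - [0,0,-2]
    - [0,0,-1.2]
    - [0,0,0]
  claw: [0,0,0,0,0]

```text
time_s: 3.1
eef_pos: [0.4736, -0.0243, 0.0452]
tool_rot: [[0.689, -0.001, -0.725], [0.725, -0.0, 0.689], [-0.001, -1.0, 0.0]]
force: [0.4, -0.6, 0.6]
opening: 0.0008
```

```bash
python3 look.py 2 side top
```

```text
3.2 [ 0.4746 -0.0242  0.0465] [-0.22 -0.17  0.74] [ 0.36  0.19 -0.62  0.   -0.76 -1.12]
```

View pics/side2.png

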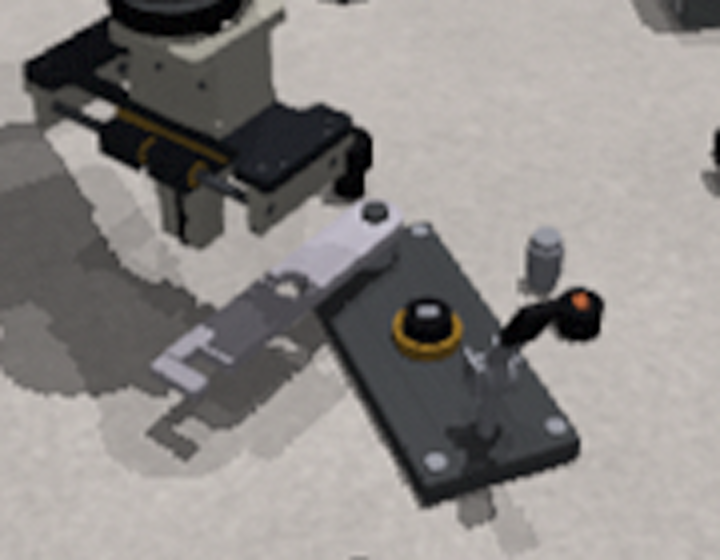

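```bash
cat > plan.py <<'E'
import numpy as np
X=np.array([.964,.267]);Y=np.array([-.267,.964]);P=np.array([.592,.0107])
def tcp(q,r=.105,o=.039): return P+r*(-np.sin(q)*X-np.cos(q)*Y)-o*(np.cos(q)*X-np.sin(q)*Y)
E
python3 - <<'E'
from plan import *
qs=[1.04,.96,.88,.8,.72,.64,.56,.48,.40,.32,.24,.16,.10,.05,.02,0,-.02,-.04]
p=np.array([[.4746,-.0242]]+[tcp(q) for q in qs])*100
for q,a,b in zip(qs,p[1:],np.diff(p,axis=0)):print(q,a.round(2),b.round(2))
E
```

```text
1.04 [49.09 -3.76] [ 1.63 -1.34]
0.96 [49.51 -4.55] [ 0.42 -0.79]
0.88 [49.99 -5.31] [ 0.48 -0.76]
0.8 [50.53 -6.02] [ 0.54 -0.72]
0.72 [51.12 -6.69] [ 0.59 -0.67]
0.64 [51.77 -7.31] [ 0.65 -0.62]
0.56 [52.46 -7.88] [ 0.69 -0.57]
0.48 [53.2  -8.39] [ 0.74 -0.51]
0.4 [53.97 -8.84] [ 0.78 -0.45]
0.32 [54.78 -9.23] [ 0.81 -0.39]
0.24 [55.62 -9.55] [ 0.84 -0.32]
0.16 [56.48 -9.8 ] [ 0.86 -0.25]
0.1 [57.13 -9.94] [ 0.66 -0.14]
0.05 [ 57.69 -10.03] [ 0.55 -0.09]
0.02 [ 58.02 -10.07] [ 0.33 -0.04]
0 [ 58.24 -10.09] [ 0.22 -0.02]
-0.02 [ 58.47 -10.11] [ 0.22 -0.02]
-0.04 [ 58.69 -10.12] [ 0.22 -0.01]
```

Emit:
drive_tool:
  rot:
    - [0,0,0]
    - [0,0,0]
    - [0,0,0.08]
    - [0,0,0.08]
    - [0,0,0.08]
  xyz:
    - [0.8,-0.7,0]
    - [0.8,-0.6,0]
    - [0.4,-0.8,0]
    - [0.5,-0.8,0]
    - [0.5,-0.7,0]
  claw: [0,0,0,0,0]

```text
time_s: 3.7
eef_pos: [0.5047, -0.0617, 0.046]
tool_rot: [[0.495, 0.001, -0.869], [0.869, 0.0, 0.495], [0.001, -1.0, -0.001]]
force: [-0.6, 1.3, 0.6]
opening: 0.0004
```

```bash
python3 look.py 3 side top
```

```text
3.8 [ 0.5049 -0.0618  0.0458] [-0.7   0.2  -0.29] [ 0.27  0.24 -0.55  0.   -0.78 -0.79]
```

View pics/side3.png

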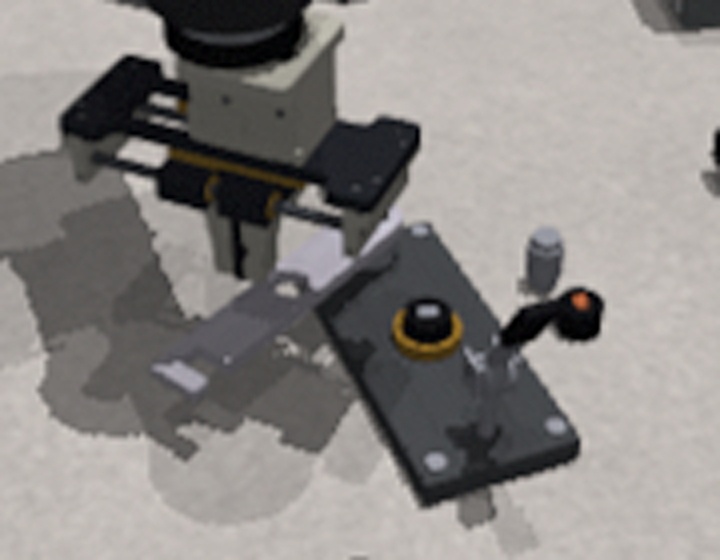

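View pics/top3.png

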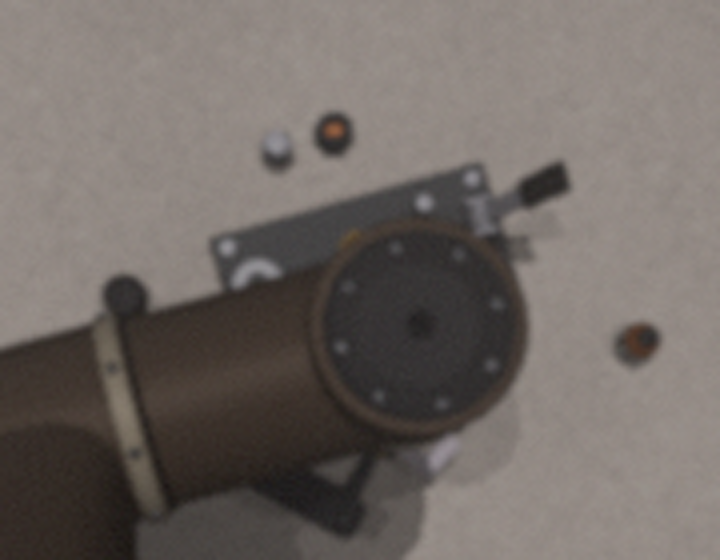

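The strap tip corner is still at (152,366), so it hasn't moved, though the finger is right at its edge. The fingertips may be thinner than assumed, so I'll continue.

Emit:
drive_tool:
  rot:
    - [0,0,0.08]
    - [0,0,0.08]
    - [0,0,0.08]
  xyz:
    - [0.6,-0.7,0]
    - [0.7,-0.6,0]
    - [0.7,-0.6,0]
  claw: [0,0,0]

```text
time_s: 4.1
eef_pos: [0.524, -0.0801, 0.0457]
tool_rot: [[0.277, 0.001, -0.961], [0.961, 0.0, 0.277], [0.0, -1.0, -0.001]]
force: [-0.2, -0.6, 0.1]
opening: 0.0002
```

```bash
python3 look.py 4 side
```

```text
4.15 [ 0.5251 -0.0807  0.0457] [ 2.01 -0.74  0.59] [ 0.22  0.28 -0.5   0.   -0.79 -0.49]
```

View pics/side4.png

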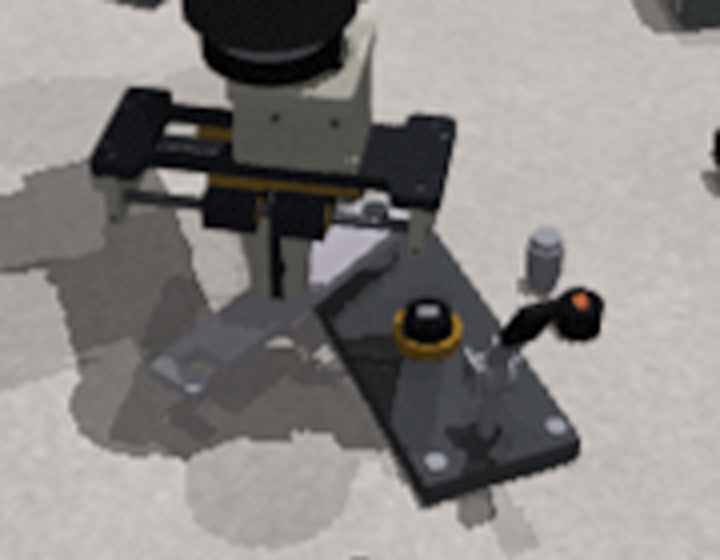

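```bash
python3 - <<'E'
from h import *
d=pickle.load(open("c4.pkl","rb"));c=d["side"]
T=np.linalg.inv(c["world_from_camera"])
for p in [(.5251,-.0807,.0457),(.5251,-.0807,.057),(.592,.0107,.061),(.592,.0107,.05)]:
    q=c["mtx"]@(T[:3,:3]@p+T[:3,3]);q=q[:2]/q[2];print(q, (q-[200,165])*4)
E
python3 - <<'E'
import cv2
a=cv2.imread("pics/side4.png")[150:420,130:440];cv2.imwrite("pics/z4.png",cv2.resize(a,None,fx=2.4,fy=2.2,interpolation=cv2.INTER_CUBIC))
E
```

```text
[270.6154457  245.68877081] [282.46178281 322.75508325]
[270.48587977 242.16610964] [281.94351907 308.66443856]
[293.59703547 215.85981449] [374.38814188 203.43925798]
[293.56512498 219.19920874] [374.26049993 216.79683495]
```

View pics/z4.png

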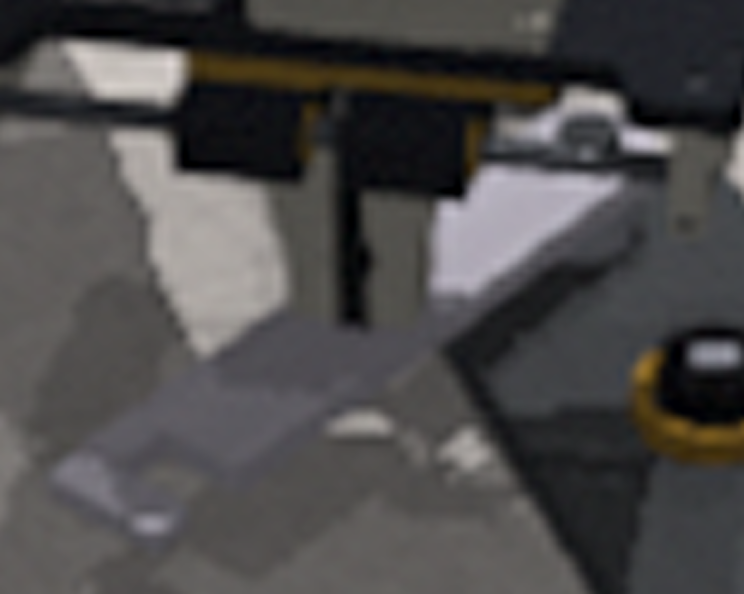

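```bash
python3 - <<'E'
from h import *
d=pickle.load(open("c2.pkl","rb"));c=d["side"]
T=np.linalg.inv(c["world_from_camera"])
for p in [(.4746,-.0242,.0465),(.4746,-.0242,.0565),(.4746,-.0242,.0665),(.4773,-.0184,.1384),(.5049,-.0618,.0458)]:
    q=c["mtx"]@(T[:3,:3]@p+T[:3,3]);q=q[:2]/q[2];print(p, (q-[200,165])*4)
import cv2
for n,(x,y) in {1:(40,0),2:(40,120),3:(100,130)}.items():
  a=cv2.imread(f"pics/side{n}.png")[y:y+200,x:x+250];cv2.imwrite(f"pics/z{n}.png",cv2.resize(a,None,fx=3,fy=3,interpolation=cv2.INTER_CUBIC))
E
```

```text
(0.4746, -0.0242, 0.0465) [196.04154853 267.67746834]
(0.4746, -0.0242, 0.0565) [195.07718065 255.42018231]
(0.4746, -0.0242, 0.0665) [194.10100465 243.01281297]
(0.4773, -0.0184, 0.1384) [191.01052729 143.23688398]
(0.5049, -0.0618, 0.0458) [247.32413647 304.38222646]
```

View pics/z2.png

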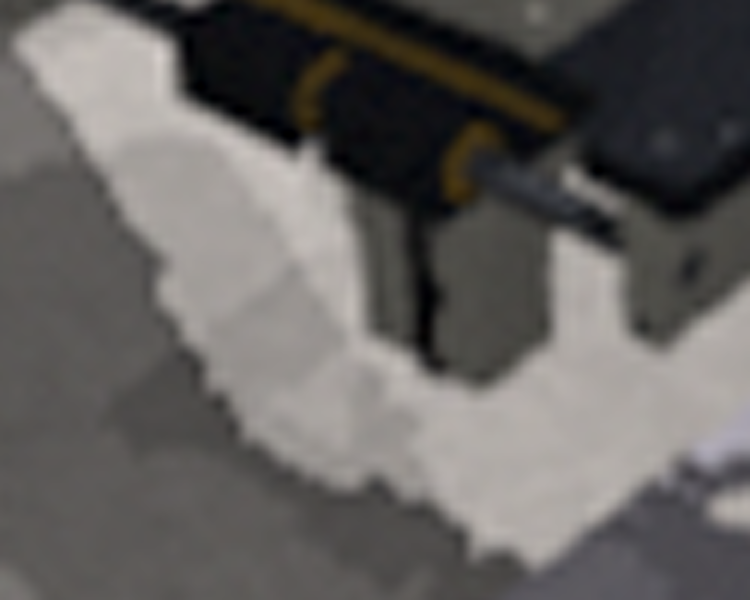

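View pics/z1.png

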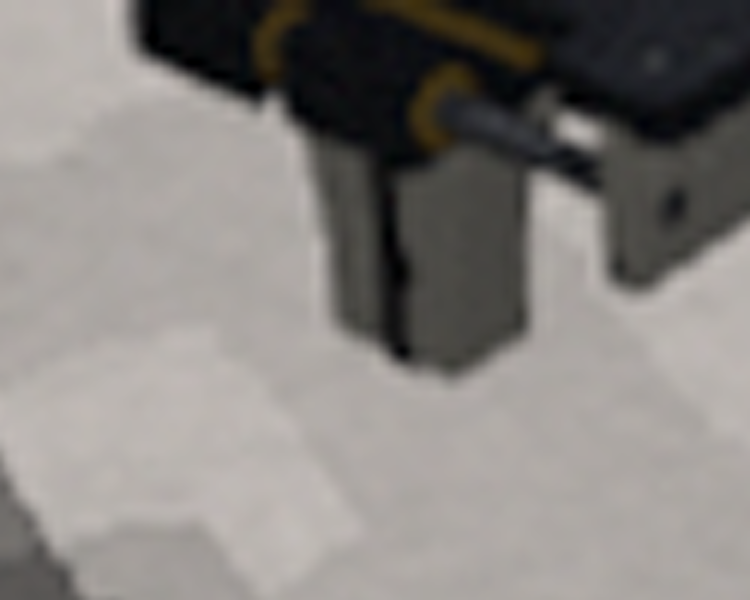

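View pics/z3.png

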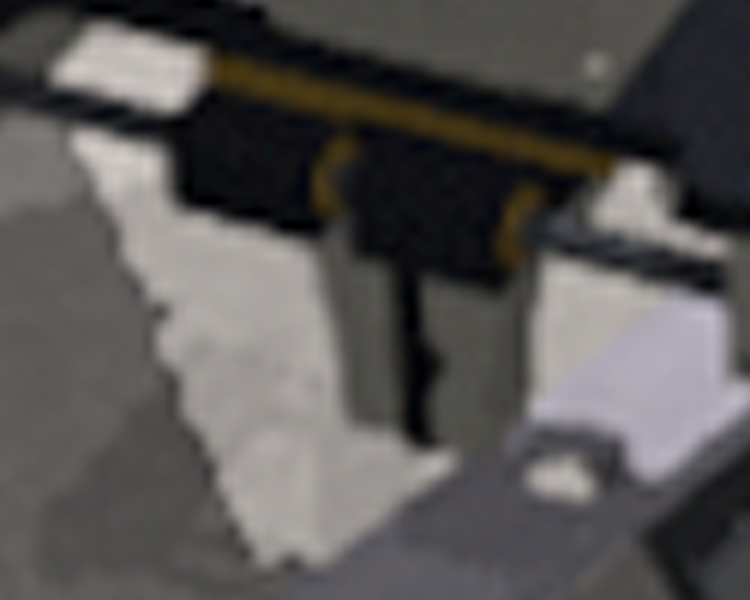

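The finger bottom in side2 measures at crop pixel (192,233), but the reported TCP projects to (196,268). So the visible fingertips sit about 27 mm higher than the reported TCP, and the fingers passed over the strap without touching it. I'll back off and measure this properly.

Emit:
drive_tool:
  rot:
    - [0,0,-0.12]
    - [0,0,-0.12]
    - [0,0,-0.12]
    - [0,0,-0.12]
    - [0,0,0]
  xyz:
    - [-1.2,1.4,1]
    - [-1.3,1.4,0]
    - [-1.3,1.4,0]
    - [-1.2,1.4,0]
    - [0,0,0]
  claw: [0,0,0,0,0]

```text
time_s: 4.65
eef_pos: [0.4722, -0.0229, 0.0557]
tool_rot: [[0.694, 0.0, -0.72], [0.72, 0.001, 0.694], [0.001, -1.0, 0.0]]
force: [0.3, -0.5, 0.2]
opening: 0.0006
```

Emit:
drive_tool:
  rot:
    - [0,0,0]
    - [0,0,0]
    - [0,0,0]
    - [0,0,0]
  xyz:
    - [0,0,-1]
    - [0,0,-1]
    - [0,0,-1]
    - [0,0,0]
  claw: [0,0,0,0]

```text
time_s: 5.05
eef_pos: [0.4721, -0.0246, 0.0232]
tool_rot: [[0.69, -0.004, -0.724], [0.724, -0.001, 0.69], [-0.003, -1.0, 0.002]]
force: [0.8, 0.6, 0.3]
opening: 0.0006
```

```bash
python3 look.py 5 side wrist; python3 - <<'E'
import cv2
n,x,y=5,40,130
a=cv2.imread(f"pics/side{n}.png")[y:y+200,x:x+250];cv2.imwrite(f"pics/z{n}.png",cv2.resize(a,None,fx=3,fy=3,interpolation=cv2.INTER_CUBIC))
E
```

```text
5.15 [ 0.4731 -0.0243  0.0246] [-0.05 -0.6   0.21] [ 0.37  0.22 -0.64  0.   -0.71 -1.13]
```

View pics/z5.png

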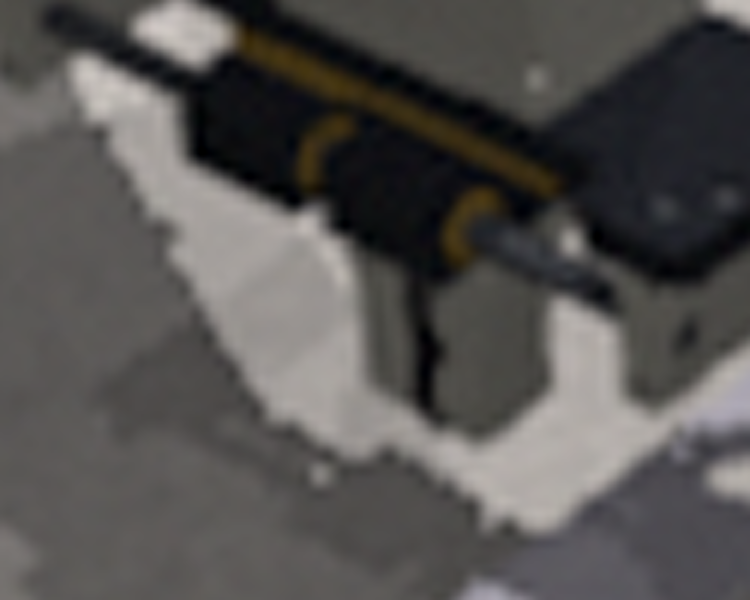

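View pics/wrist5.png

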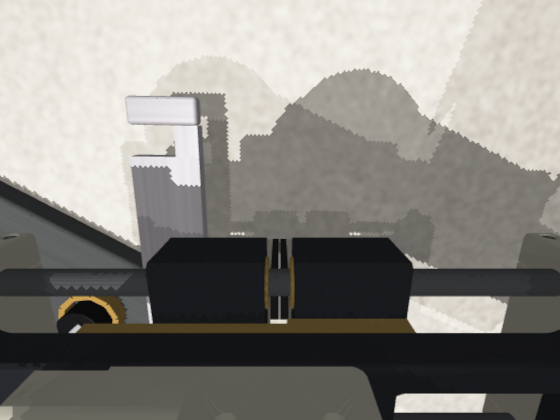

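```bash
python3 - <<'E'
from h import *
d=pickle.load(open("c5.pkl","rb"));c=d["side"]
M=np.linalg.inv(c["world_from_camera"])
def pr(p):
    q=c["mtx"]@(M[:3,:3]@p+M[:3,3]);q=q[:2]/q[2];return ((q-[200,165])*4).round(1)
t=np.array([.4731,-.0243,0]);z=np.array([.724,-.69,0]);x=np.array([.69,.724,0])
for h in (.0246,.045,.05,.055):
    print(h,[pr(t+a*z*.02+b*x*.0095+[0,0,h]) for a,b in((-1,-1),(1,-1),(1,1))])
for h in (.09,.1,.11,.12):
    print(h,[pr(t+z*.0965+b*x+[0,0,h]) for b in(-.039,-.02,0,.02,.039)])
E
```

```text
0.0246 [array([162.6, 289.6]), array([209.3, 314.9]), array([229.2, 299. ])]
0.045 [array([160.3, 265.1]), array([207.5, 290.2]), array([227.6, 274.5])]
0.05 [array([159.7, 259. ]), array([207. , 284.1]), array([227.2, 268.4])]
0.055 [array([159.1, 252.9]), array([206.6, 277.9]), array([226.8, 262.2])]
0.09 [array([269.3, 310.8]), array([290.5, 293.3]), array([312.2, 275.4]), array([333.4, 257.9]), array([352.9, 241.8])]
0.1 [array([268.7, 297.5]), array([290.1, 280. ]), array([312. , 262.1]), array([333.2, 244.8]), array([352.9, 228.7])]
0.11 [array([268.2, 283.9]), array([289.7, 266.5]), array([311.7, 248.7]), array([333.1, 231.4]), array([352.8, 215.5])]
0.12 [array([267.6, 270.2]), array([289.2, 252.9]), array([311.4, 235.1]), array([332.9, 217.9]), array([352.8, 202. ])]
```

Both the finger bottom and the gripper plates fit a tool that is about 28 mm higher than the reported TCP (finger corners at about z 0.053 against a reported 0.0246). I'll aim for a reported z of about 0.019, which puts the tip at about 0.047, and push the strap slightly.

Emit:
drive_tool:
  rot:
    - [0,0,0]
    - [0,0,0]
    - [0,0,0]
    - [0,0,0.08]
    - [0,0,0]
  xyz:
    - [0,0,-0.5]
    - [0.9,-0.7,0]
    - [0.9,-0.7,0]
    - [0.5,-0.8,0]
    - [0,0,0]
  claw: [0,0,0,0,0]

```text
time_s: 5.65
eef_pos: [0.4978, -0.0468, 0.0204]
tool_rot: [[0.629, 0.001, -0.777], [0.777, -0.0, 0.629], [0.0, -1.0, -0.001]]
force: [-0.4, -0.1, -0.1]
opening: -0.0001
```

```bash
python3 look.py 6 side;python3 - <<'E'
import cv2
n,x,y=6,80,150
a=cv2.imread(f"pics/side{n}.png")[y:y+250,x:x+300];cv2.imwrite(f"pics/z{n}.png",cv2.resize(a,None,fx=2.4,fy=2.4,interpolation=cv2.INTER_CUBIC))
E
```

```text
5.7 [ 0.4971 -0.0465  0.0203] [-0.22  0.44  0.66] [ 0.3   0.27 -0.59  0.   -0.71 -0.98]
```

View pics/z6.png

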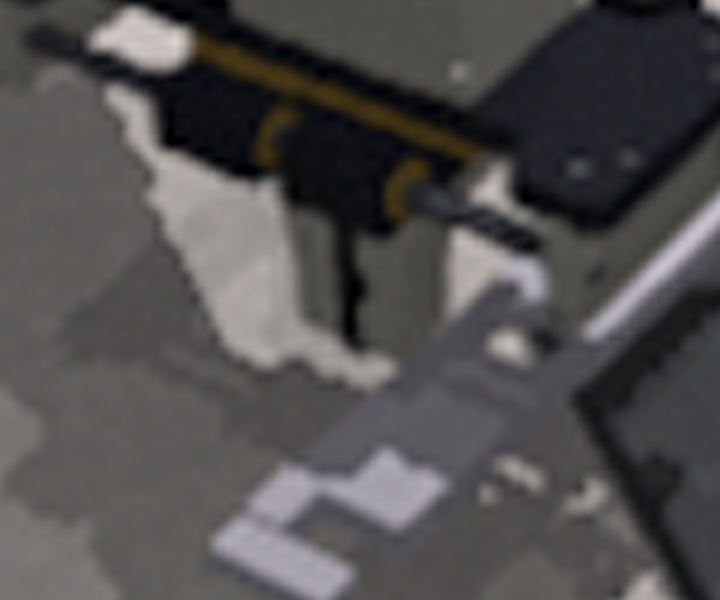

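The finger is now behind the strap's trailing edge, and the tip corner moved from (152,366) to (167,377), so it's in contact. I'll continue the swing.

Emit:
drive_tool:
  rot:
    - [0,0,0.08]
    - [0,0,0.08]
    - [0,0,0.08]
    - [0,0,0.08]
    - [0,0,0.08]
  xyz:
    - [0.3,-0.7,-0.1]
    - [0.5,-0.7,0]
    - [0.6,-0.7,0]
    - [0.65,-0.6,0]
    - [0.7,-0.6,0]
  claw: [0,0,0,0,0]

```text
time_s: 6.2
eef_pos: [0.5237, -0.0791, 0.0193]
tool_rot: [[0.277, -0.0, -0.961], [0.961, 0.0, 0.277], [-0.0, -1.0, 0.0]]
force: [-1.2, 0.7, 1.0]
opening: 0.0004
```

```bash
python3 look.py 7 side
```

```text
6.25 [ 0.5251 -0.0795  0.0194] [ 2.71 -0.38  1.09] [ 0.22  0.31 -0.53  0.   -0.73 -0.49]
```

View pics/side7.png

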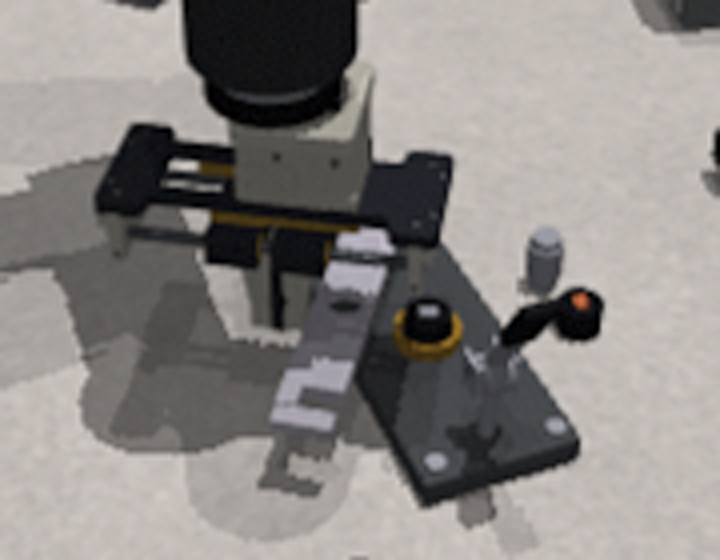

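Emit:
drive_tool:
  rot:
    - [0,0,0.08]
    - [0,0,0.08]
    - [0,0,0.08]
    - [0,0,0.08]
    - [0,0,0.08]
  xyz:
    - [0.7,-0.5,0]
    - [0.8,-0.5,0]
    - [0.8,-0.4,0]
    - [0.8,-0.3,0]
    - [0.9,-0.2,0]
  claw: [0,0,0,0,0]

```text
time_s: 6.75
eef_pos: [0.5634, -0.098, 0.0192]
tool_rot: [[-0.118, -0.001, -0.993], [0.993, -0.0, -0.118], [0.0, -1.0, 0.001]]
force: [-0.5, -0.1, 0.3]
opening: 0.0006
```

```bash
python3 look.py 8 side
```

```text
6.8 [ 0.5653 -0.0981  0.0193] [ 2.49 -0.66  0.62] [ 0.17  0.37 -0.43  0.   -0.77 -0.05]
```

View pics/side8.png

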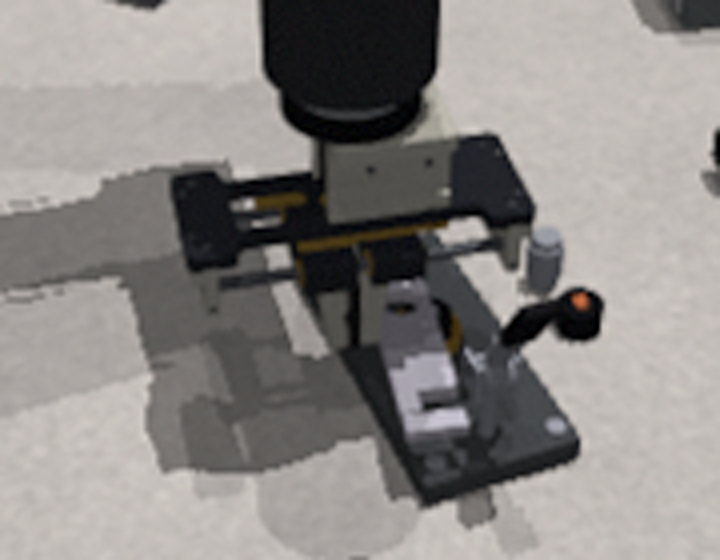

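Good. About 0.15 rad remains, and the body clears the lever. I'll finish slowly.

Emit:
drive_tool:
  rot:
    - [0,0,0.06]
    - [0,0,0.05]
    - [0,0,0.03]
    - [0,0,0.02]
    - [0,0,0]
  xyz:
    - [0.6,-0.1,0]
    - [0.5,-0.1,0]
    - [0.3,0,0]
    - [0.2,0,0]
    - [0,0,0]
  claw: [0,0,0,0,0]

```text
time_s: 7.3
eef_pos: [0.5797, -0.0997, 0.0192]
tool_rot: [[-0.273, -0.0, -0.962], [0.962, 0.0, -0.273], [0.0, -1.0, 0.0]]
force: [-0.3, 0.6, 0.5]
opening: 0.0003
```

```bash
python3 look.py 9 side
```

```text
7.35 [ 0.5797 -0.0997  0.0192] [ 0.01 -0.28  0.08] [ 0.16  0.39 -0.4  -0.   -0.78  0.12]
```

View pics/side9.png

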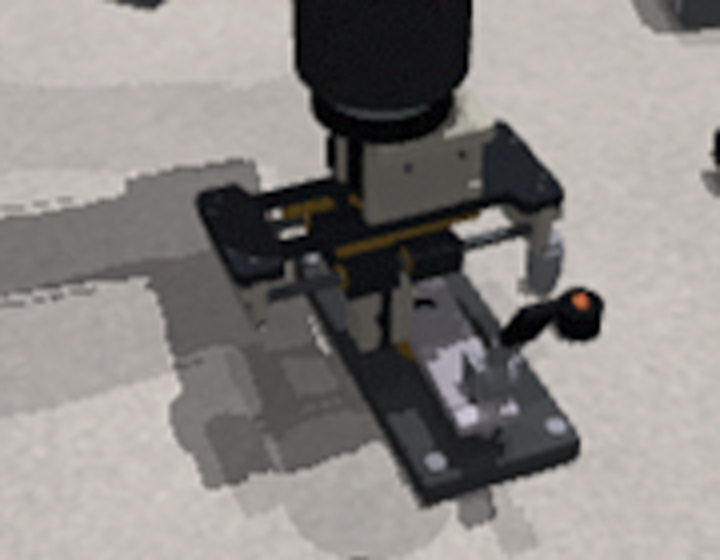

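Emit:
drive_tool:
  rot:
    - [0,0,0]
    - [0,0,0]
    - [0,0,0]
  xyz:
    - [0.2,0.05,0]
    - [0.2,0.05,0]
    - [0,0,0]
  claw: [0,0,0]

```text
time_s: 7.65
eef_pos: [0.5842, -0.0987, 0.0193]
tool_rot: [[-0.275, 0.0, -0.961], [0.961, -0.0, -0.275], [-0.0, -1.0, -0.0]]
force: [-0.7, 1.3, -0.1]
opening: 0.0005
```

Emit:
drive_tool:
  rot:
    - [0,0,0]
    - [0,0,0]
  xyz:
    - [0.2,0.05,0]
    - [0,0,0]
  claw: [0,0]

```text
time_s: 7.85
eef_pos: [0.5855, -0.0984, 0.0192]
tool_rot: [[-0.275, -0.001, -0.961], [0.961, -0.0, -0.275], [0.0, -1.0, 0.001]]
force: [-1.1, -1.6, 0.3]
opening: 0.0005
```

Emit:
drive_tool:
  rot:
    - [0,0,0]
    - [0,0,0]
  xyz:
    - [0.2,0.05,0]
    - [0,0,0]
  claw: [0,0]

```text
time_s: 8.05
eef_pos: [0.5856, -0.0984, 0.019]
tool_rot: [[-0.275, -0.004, -0.961], [0.962, -0.001, -0.275], [0.001, -1.0, 0.004]]
force: [-7.0, -1.8, 5.2]
opening: 0.0007
```

```bash
python3 look.py 10 side; python3 -c "
import cv2
a=cv2.imread('pics/side10.png')[230:480,280:580];cv2.imwrite('pics/z10.png',cv2.resize(a,None,fx=2.4,fy=2.4,interpolation=cv2.INTER_CUBIC))"
```

```text
8.1 [ 0.5856 -0.0984  0.019 ] [-6.47 -1.43  4.2 ] [ 0.16  0.4  -0.38 -0.   -0.79  0.12]
```

View pics/z10.png

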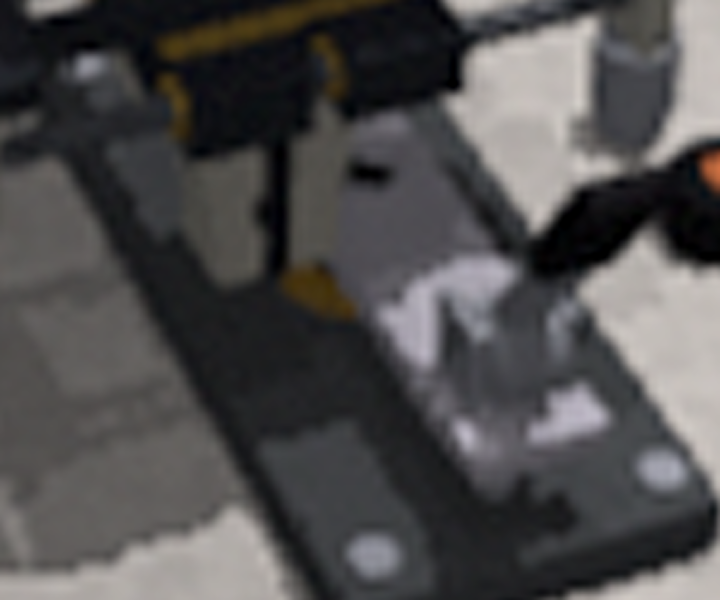

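The strap is home: the TCP stopped advancing (0.5855 to 0.5856) while the reaction rose to 7 N along the push direction. I'll retreat outward and then up.

Emit:
drive_tool:
  rot:
    - [0,0,0]
    - [0,0,0]
    - [0,0,0]
    - [0,0,0]
    - [0,0,0]
  xyz:
    - [-1.0,-0.3,0]
    - [-2.0,-0.5,0]
    - [0,0,4]
    - [0,0,4.7]
    - [0,0,4.7]
  claw: [0,0,0,0,0]

```text
time_s: 8.6
eef_pos: [0.5575, -0.1059, 0.1548]
tool_rot: [[-0.275, 0.0, -0.961], [0.961, 0.0, -0.275], [-0.0, -1.0, -0.0]]
force: [1.1, -0.5, 0.3]
opening: 0.0007
```

```bash
python3 look.py 11 side wrist; python3 -c "
import cv2
a=cv2.imread('pics/side11.png')[230:480,280:580];cv2.imwrite('pics/z11.png',cv2.resize(a,None,fx=2.4,fy=2.4,interpolation=cv2.INTER_CUBIC))"
```

```text
8.7 [ 0.5624 -0.106   0.1609] [ 1.15  0.28 -0.55] [ 0.16  0.21 -0.28  0.   -1.06  0.12]
```

View pics/z11.png

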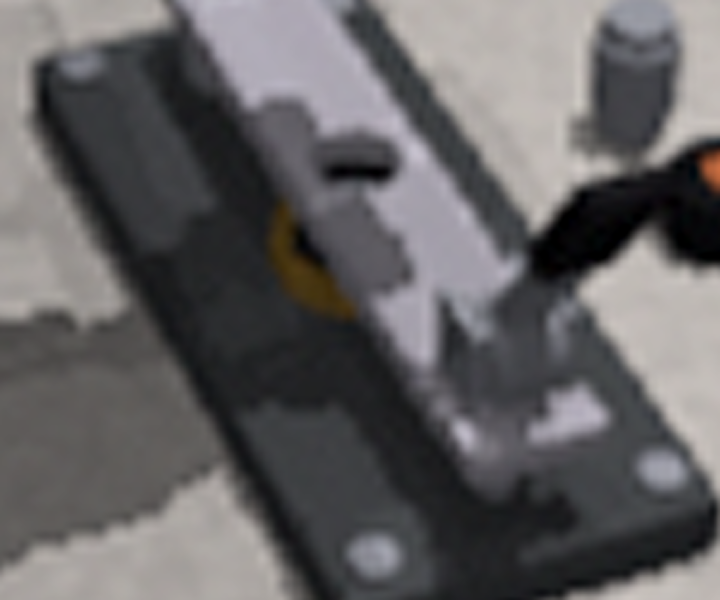

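View pics/wrist11.png

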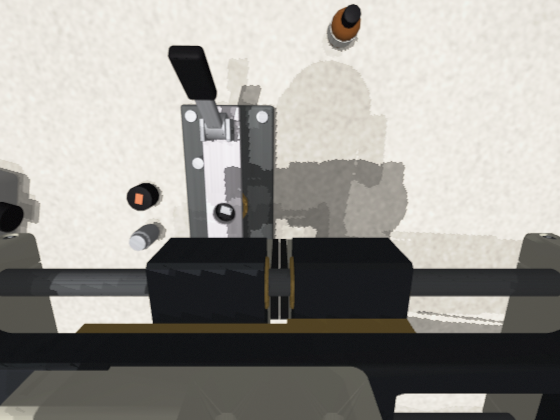

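The wrist view confirms it: the strap is parallel to the base, the window is over the specimen at (225,211), and the notch is around the stud. Next I'll triangulate the lever pad.

```bash
python3 - <<'E'
from h import *
from plan import *
d=pickle.load(open("c11.pkl","rb"));w,s=d["wrist"],d["side"]
C=np.array([.6146,-.0712])
def cl(p): r=p[:2]-C; return np.round([r@X*1000,r@Y*1000,p[2]*1000],1)
print("wrist cam",w["world_from_camera"][:3,3])
for n,a,z in [("boltNE",(190,116),.02),("boltSE",(262,117),.02),("specimen",(225,211),.042),("stop",(197,163),.054),("padend",(186,48),.148)]:
    print(n,cl(atz(w,*a,z)))
S=lambda u,v:(s,200+(280+u/2.4+.5)/4-.5,165+(230+v/2.4+.5)/4-.5)
print("pad",cl(tri([(w,194,73),S(577,228)])))
print("pad near end",cl(tri([(w,206,97),S(535,262)])), "pad far end",cl(tri([(w,186,48),S(632,190)])))
E
```

```text
wrist cam [ 0.58022703 -0.17671302  0.35190013]
boltNE [ 37.9 -99.   20. ]
boltSE [-39.2 -98.8  20. ]
specimen [ 0.1  0.1 42. ]
stop [ 23.9 -53.3  54. ]
padend [  -0.7 -137.   148. ]
pad [  -3.3 -124.   133.9]
pad near end [  -5.4 -110.4  112.9] pad far end [  -1.4 -136.2  152.7]
```

Emit:
drive_tool:
  rot:
    - [0,0,0]
    - [0,0,0]
    - [0,0,0]
    - [0,0,0]
  xyz:
    - [2.8,-2.7,0]
    - [2.8,-2.7,0]
    - [2.8,-2.6,0]
    - [0,0,0]
  claw: [0,0,0,0]

```text
time_s: 9.1
eef_pos: [0.6443, -0.1885, 0.1521]
tool_rot: [[-0.273, 0.001, -0.962], [0.962, -0.001, -0.273], [-0.001, -1.0, -0.001]]
force: [-0.7, -0.2, -0.4]
opening: 0.0003
```

```bash
python3 look.py 12 side
```

```text
9.15 [ 0.6428 -0.1873  0.152 ] [-0.44 -0.42 -0.08] [ 0.01  0.38 -0.06 -0.   -1.13  0.27]
```

View pics/side12.png

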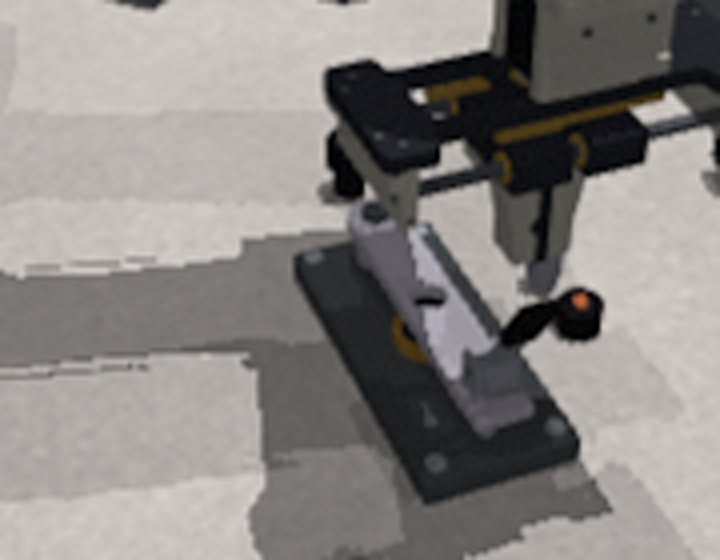

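```bash
python3 - <<'E'
from h import *
from plan import *
d=pickle.load(open("c12.pkl","rb"));c=d["side"]
from bench import bot
s=bot.read_state();print(s["eef_pos"])
C=np.array([.6146,-.0712]);r=s["eef_pos"][:2]-C;print("clamp",r@X,r@Y)
M=np.linalg.inv(c["world_from_camera"])
def pr(p):
    q=c["mtx"]@(M[:3,:3]@p+M[:3,3]);q=q[:2]/q[2];return ((q-[200,165])*4).round(1)
t=np.array([*s["eef_pos"][:2],0])
for h in (.152,.17,.18,.19):
    print(h,[pr(t+np.r_[a*X*.0175+b*Y*.0095,h]) for a,b in((-1,-1),(1,-1),(1,1))])
for th in np.radians([53,45,35,25,15,5,0,-3]):
    y=-85-75*np.cos(th)+5*np.sin(th)+9.5;z=72+75*np.sin(th)+5*np.cos(th)
    w=C+Y*y/1000+X*.000;print(np.degrees(th).round(),y.round(1),"tcp",(w*100).round(2),"z rep",(z/10-2.8).round(2))
import cv2
a=cv2.imread('pics/side12.png')[150:350,440:690];cv2.imwrite('pics/z12.png',cv2.resize(a,None,fx=3,fy=3,interpolation=cv2.INTER_CUBIC))
E
```

```text
[ 0.64277753 -0.18726613  0.1520123 ]
clamp -0.0038265142698124563 -0.11941114718280368
0.152 [array([498.3, 310.1]), array([560.1, 293.3]), array([542.8, 270.9])]
0.17 [array([500.3, 282.9]), array([562.9, 266.2]), array([545.3, 244.1])]
0.18 [array([501.4, 267.5]), array([564.5, 250.8]), array([546.7, 228.8])]
0.19 [array([502.5, 251.8]), array([566.1, 235.2]), array([548.2, 213.3])]
53.0 -116.6 tcp [ 64.57 -18.36] z rep 10.69
45.0 -125.0 tcp [ 64.8  -19.17] z rep 10.06
35.0 -134.1 tcp [ 65.04 -20.04] z rep 9.11
25.0 -141.4 tcp [ 65.23 -20.75] z rep 8.02
15.0 -146.7 tcp [ 65.38 -21.26] z rep 6.82
5.0 -149.8 tcp [ 65.46 -21.56] z rep 5.55
0.0 -150.5 tcp [ 65.48 -21.63] z rep 4.9
-3.0 -150.7 tcp [ 65.48 -21.64] z rep 4.51
```

View pics/z12.png

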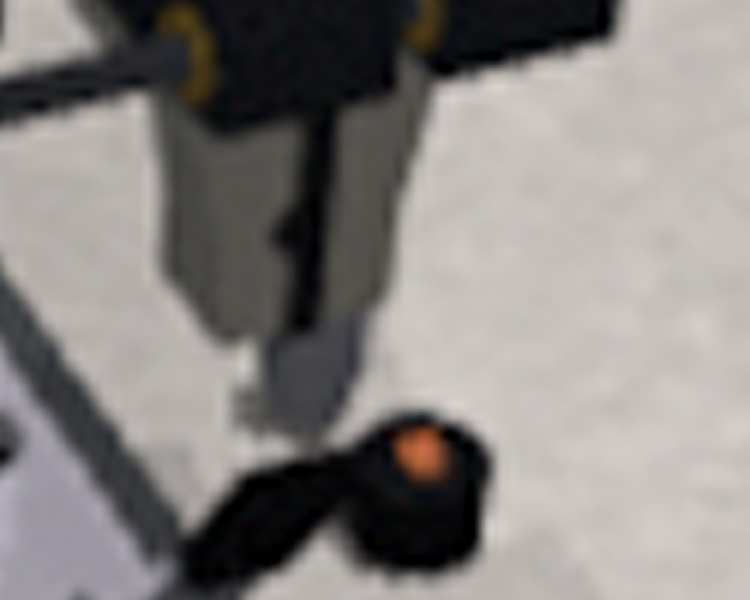

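Emit:
drive_tool:
  rot:
    - [0,0,0]
    - [0,0,0]
    - [0,0,0]
    - [0,0,0]
    - [0,0,0]
  xyz:
    - [0.3,0.3,-2]
    - [0,0,-2]
    - [0.1,-0.2,-0.7]
    - [0.2,-0.6,-0.5]
    - [0,0,0]
  claw: [0,0,0,0,0]

```text
time_s: 9.65
eef_pos: [0.6474, -0.1909, 0.1009]
tool_rot: [[-0.275, -0.001, -0.961], [0.961, 0.0, -0.275], [0.001, -1.0, 0.001]]
force: [-1.6, 1.1, 0.3]
opening: 0.0006
```

```bash
python3 look.py 13 side; python3 -c "
import cv2
a=cv2.imread('pics/side13.png')[180:430,400:700];cv2.imwrite('pics/z13.png',cv2.resize(a,None,fx=2.4,fy=2.4,interpolation=cv2.INTER_CUBIC))"
```

```text
9.7 [ 0.6479 -0.1911  0.1015] [ 0.96 -0.74  1.16] [ 0.    0.43 -0.11  0.   -1.03  0.28]
```

View pics/z13.png

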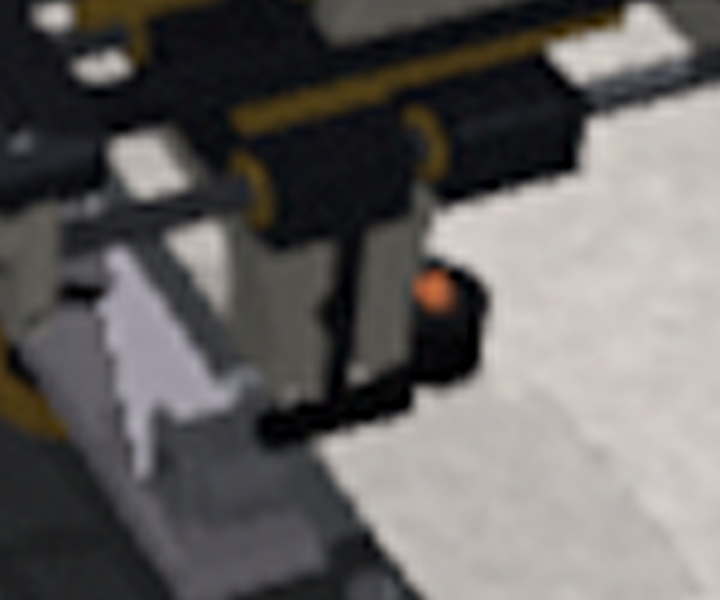

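Emit:
drive_tool:
  rot:
    - [0,0,0]
    - [0,0,0]
    - [0,0,0]
    - [0,0,0]
    - [0,0,0]
  xyz:
    - [0.1,-0.5,-0.5]
    - [0.1,-0.4,-0.5]
    - [0.1,-0.4,-0.55]
    - [0.1,-0.3,-0.55]
    - [0,0,0]
  claw: [0,0,0,0,0]

```text
time_s: 10.2
eef_pos: [0.6521, -0.2076, 0.0795]
tool_rot: [[-0.275, -0.0, -0.962], [0.962, -0.0, -0.275], [-0.0, -1.0, 0.0]]
force: [0.5, 0.2, 0.9]
opening: 0.0002
```

```bash
python3 look.py 14 side; python3 -c "
import cv2
a=cv2.imread('pics/side14.png')[180:430,400:700];cv2.imwrite('pics/z14.png',cv2.resize(a,None,fx=2.4,fy=2.4,interpolation=cv2.INTER_CUBIC))"
```

```text
10.25 [ 0.6517 -0.2072  0.0795] [ 0.31 -0.13 -0.09] [-0.02  0.46 -0.11 -0.   -1.    0.3 ]
```

View pics/z14.png

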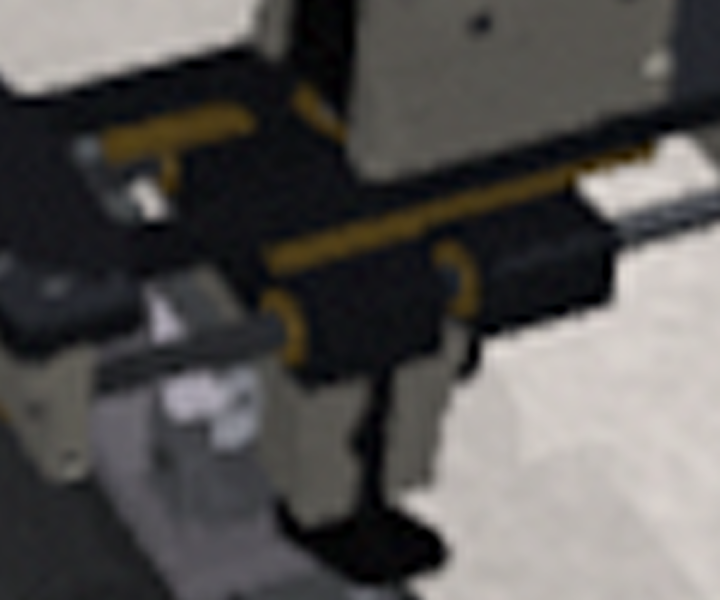

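The lever is going down under the finger. Continuing.

Emit:
drive_tool:
  rot:
    - [0,0,0]
    - [0,0,0]
    - [0,0,0]
    - [0,0,0]
    - [0,0,0]
  xyz:
    - [0.1,-0.3,-0.6]
    - [0.1,-0.3,-0.6]
    - [0,-0.2,-0.6]
    - [0,-0.1,-0.6]
    - [0,0,-0.3]
  claw: [0,0,0,0,0]

```text
time_s: 10.75
eef_pos: [0.6541, -0.2161, 0.0526]
tool_rot: [[-0.276, 0.0, -0.961], [0.961, -0.0, -0.276], [-0.0, -1.0, -0.0]]
force: [-0.3, -0.1, 3.8]
opening: 0.0003
```

Emit:
drive_tool:
  rot:
    - [0,0,0]
    - [0,0,0]
    - [0,0,0]
  xyz:
    - [0,0,-0.2]
    - [0,0,-0.2]
    - [0,0,0]
  claw: [0,0,0]

```text
time_s: 11.05
eef_pos: [0.6541, -0.2162, 0.0493]
tool_rot: [[-0.275, 0.0, -0.961], [0.961, -0.0, -0.275], [-0.0, -1.0, -0.0]]
force: [0.4, -1.8, 2.7]
opening: 0.0002
```

Emit:
drive_tool:
  rot:
    - [0,0,0]
    - [0,0,0]
    - [0,0,0]
  xyz:
    - [0,0,-0.2]
    - [0,0,-0.1]
    - [0,0,0]
  claw: [0,0,0]

```text
time_s: 11.35
eef_pos: [0.6542, -0.2163, 0.0478]
tool_rot: [[-0.276, 0.001, -0.961], [0.961, -0.001, -0.276], [-0.001, -1.0, -0.001]]
force: [-2.9, -1.5, 10.3]
opening: 0.0009
```

Emit:
drive_tool:
  rot:
    - [0,0,0]
    - [0,0,0]
    - [0,0,0]
  xyz:
    - [0,0,-0.15]
    - [0,0,0]
    - [0,0,0]
  claw: [0,0,0]

```text
time_s: 11.65
eef_pos: [0.6543, -0.2163, 0.0477]
tool_rot: [[-0.276, 0.002, -0.961], [0.961, -0.001, -0.276], [-0.002, -1.0, -0.001]]
force: [-5.1, 0.0, 18.4]
opening: 0.0007
```

That's the hard stop: z stayed at 0.0477–0.0478 while the force rose from 10 to 18 N. I'll retreat up and away, then inspect.

Emit:
drive_tool:
  rot:
    - [0,0,0]
    - [0,0,0]
    - [0,0,0]
    - [0,0,0]
    - [0,0,0]
  xyz:
    - [0,0,2]
    - [0,0,4]
    - [0,0,4]
    - [-4,-1,3]
    - [-4,-1,0]
  claw: [0,0,0,0,0]

```text
time_s: 12.15
eef_pos: [0.5762, -0.2358, 0.1779]
tool_rot: [[-0.277, 0.006, -0.961], [0.961, -0.001, -0.277], [-0.003, -1.0, -0.005]]
force: [0.3, 0.0, -0.3]
opening: 0.0006
```

Emit:
drive_tool:
  rot:
    - [0,0,0]
    - [0,0,0]
    - [0,0,0]
    - [0,0,0]
  xyz:
    - [-4,3,0]
    - [-4,4,0]
    - [-2,4,0]
    - [0,0,0]
  claw: [0,0,0,0]

```text
time_s: 12.55
eef_pos: [0.4762, -0.1272, 0.1744]
tool_rot: [[-0.278, 0.0, -0.961], [0.961, 0.002, -0.278], [0.002, -1.0, -0.001]]
force: [0.7, 0.3, -0.0]
opening: 0.0001
```

```bash
python3 look.py 15 side wrist; python3 look.py 16 top; python3 - <<'E'
import cv2,pickle
c=pickle.load(open("c15.pkl","rb"))["side"]["color"][:,:,::-1]
cv2.imwrite("pics/full15.png",c)
E
```

```text
12.65 [ 0.4789 -0.1292  0.1745] [-0.06  0.28 -0.48] [ 0.13  0.08 -0.41 -0.   -1.08  0.15]
12.7 [ 0.4793 -0.1299  0.1743] [0.23 1.15 0.06] [ 0.13  0.08 -0.41 -0.   -1.08  0.15]
```

View pics/side15.png

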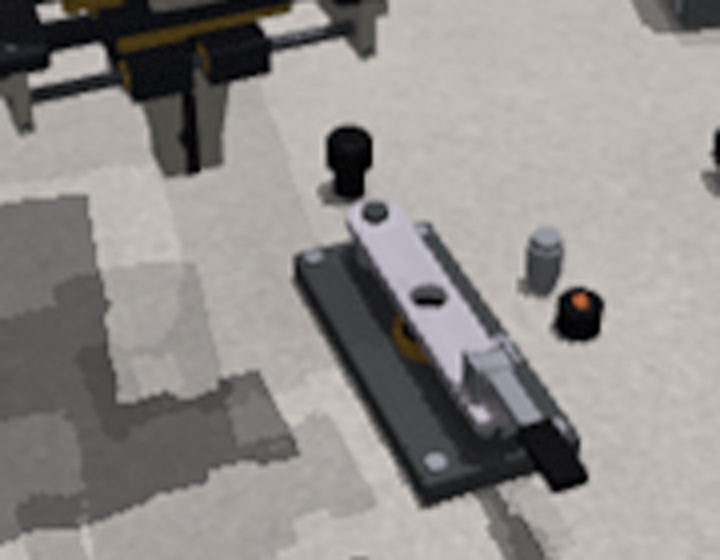

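View pics/wrist15.png

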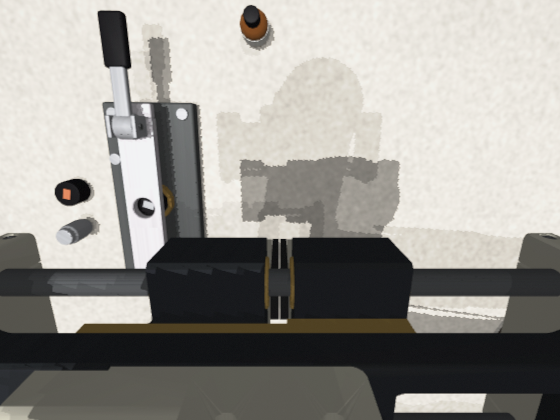

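View pics/full15.png

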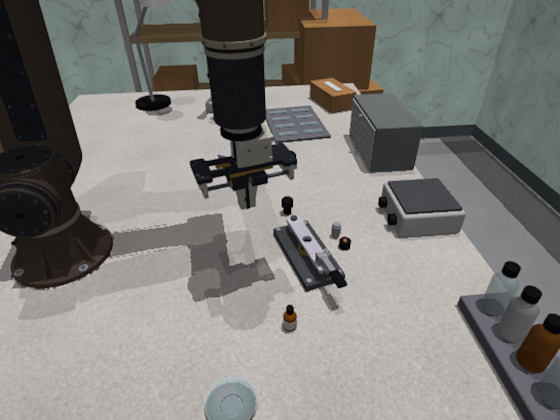

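```bash
python3 - <<'E'
from h import *
from plan import *
d=pickle.load(open("c15.pkl","rb"));w,s=d["wrist"],d["side"]
C=np.array([.6146,-.0712])
def cl(p): r=p[:2]-C; return np.round([r@X*1000,r@Y*1000,p[2]*1000],1)
S=lambda u,v:(s,200+(u+.5)/4-.5,165+(v+.5)/4-.5)
print("pad",cl(tri([(w,115,38),S(554,452)])))
print("window",cl(tri([(w,145,206),S(430,295)])),"wrist@55",cl(atz(w,145,206,.055)))
from bench import bot
st=bot.read_state();print(abs(st["dq"]).max(),st["force"])
E
```

```text
pad [  -1.5 -160.5   73.2]
window [-1.8 -3.2 54.8] wrist@55 [-3.3 -3.4 55. ]
0.024801759829435027 [0.22682451 1.14813318 0.05732664]
```

```bash
python3 - <<'E'
import cv2
a=cv2.imread('pics/wrist15.png')[90:280,60:260];cv2.imwrite('pics/z15.png',cv2.resize(a,None,fx=3.15,fy=3.15,interpolation=cv2.INTER_CUBIC))
E
```

```text
(no output)
```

View pics/z15.png

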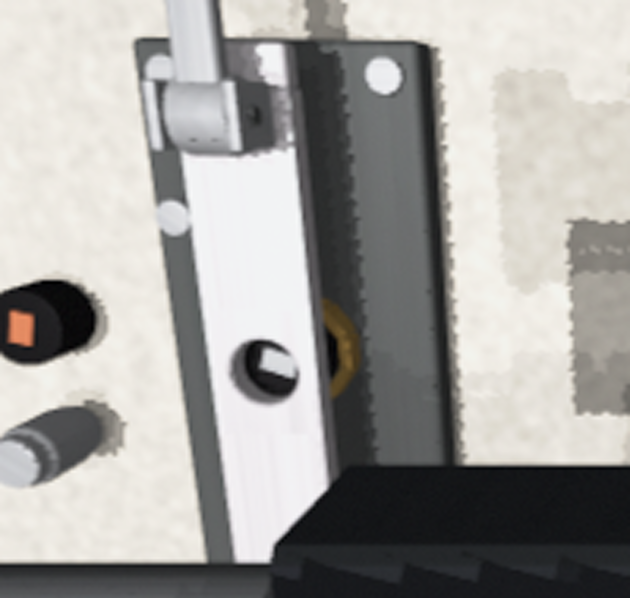

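View pics/top16.png

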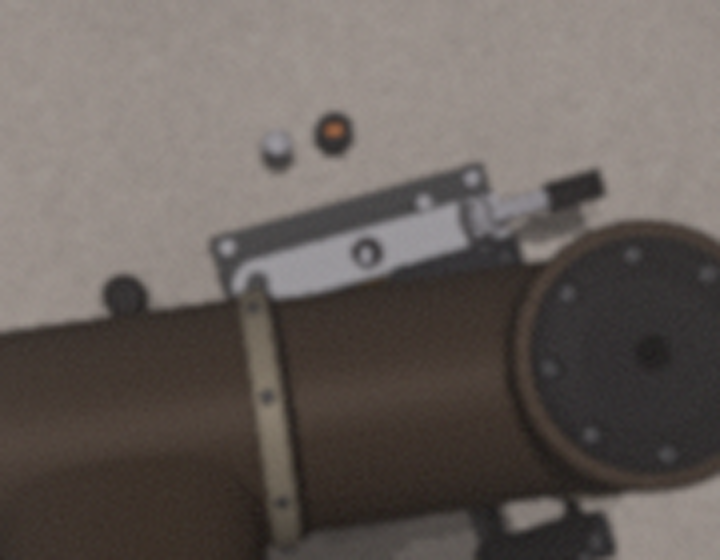

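```bash
python3 - <<'E'
from h import *
from plan import *
w=pickle.load(open("c15.pkl","rb"))["wrist"]
C=np.array([.6146,-.0712])
f=lambda u,v,z:(lambda r:np.array([r@X,r@Y])*1000)(atz(w,60+(u+.5)/3.15-.5,90+(v+.5)/3.15-.5,z)[:2]-C)
for a,b in [((184,165),(234,560)),((295,165),(328,460))]:
    p,q=f(*a,.055),f(*b,.055);d=p-q;print(p.round(1),q.round(1),"q=",np.arctan2(-d[0],-d[1]).round(3))
p,q=f(137,45,.02),f(208,560,.02);d=p-q;print("base edge",p.round(1),q.round(1),np.arctan2(-d[0],-d[1]).round(3))
E
```

```text
[ 16.4 -70.4] [17.5 69.7] q= 0.007
[-19.2 -70.8] [-20.2  30.5] q= -0.01
base edge [  45.7 -108.4] [46.6 88.2] 0.005
```

The strap angle is about 0 relative to the base edge, the lever is level, and the arm is clear, so I'm handing it in.

```bash
python3 -c "
from bench import bot
print(bot.sign_off())"
```

```text
the job is handed in; nothing more can be done
None
```

The specimen is clamped: the strap is home against its stop pin and the cam lever was then pushed all the way down. I handed the job in at about 12.7 s; no verdict is reported.

**What I did:** With the jaws shut, I swung the strap home with the outside of a finger until it hit a hard stop (7 N reaction, no further movement). I then pushed the lever pad down along its arc to its own hard stop (18 N, no further movement) and moved the arm clear.

**Last checks before hand-in:**

| Check | Result |
|---|---|
| Strap angle | long edges measure +0.007 and −0.010 rad, touching the stop pin (limit 0.05) |
| Lever | level along the clamp's −y; pad face measured at 73 mm high, nominal 77 mm |
| Specimen | visible through the strap window, and only seen, not measured, after clamping; about 0.1 mm from the ring centre just before the lever was pushed |
| Bystanders | none appear moved in the final pictures; judged by eye, not measured |
| Robot | touching nothing, force reading at noise level |

**What disagreed:**
- **Fingertip height:** the fingertips sat about 28 mm higher than the reported TCP. My first pass therefore went over the strap without touching it. I measured the offset in the side view and corrected for it.
- **Window centre:** it measured 2 to 3 mm off to the −x side. I put that down to seeing the window's inner wall at an angle, since the edge measurements show the strap home.

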